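# Close the propped-open sample chest

### The arm

A 6-joint arm with a two-finger parallel gripper is mounted at the origin on a cart in front of the work surface, level with it; the furniture and walls round the work are solid. World frame = base frame: x ahead of the robot, y to its left, z up, the work surface at z = 0. Lengths are in mm, angles in rad, forces in N, time in s.
With the tool pointing down it reaches from about 300 to 775 mm from the base axis. Payload 14.6 kg.
Tool frame: the origin (TCP) lies at the very end of the fingers, on their centre line; the grasp point (between the pads) lies 19 mm behind it; y points along the fingers, z is the direction in which the jaws open and shut, and the axes are right-handed (so a half turn about y gives the same grasp; the last joint's range is limited). The gripper opens to 94 mm and grips with 3 to 60 N. Pads are 16 mm wide; open, the fingers measure 119 mm over their backs; the gripper's body (75 mm by 177 mm) begins 78 mm behind the grasp point.
Start: joints at [1.173, 0.3, 1.521, -0, 1.321, -0.067], TCP at [178.637, 520.171, 205.446] pointing down, gripper open.
Joint ranges: [-3.03, 3.03], [-0.79, 2.21], [0.23, 2.52], [-1.04, 4.18], [0, 3.07], [-2.55, 2.55]. Speed limits (rad/s): [2.22, 2.22, 2.57, 3.14, 3.14, 3.14].

### API

Orientations are given as [roll, pitch, yaw] about the fixed x, y, z axes, in that order (R = Rz(yaw) Ry(pitch) Rx(roll)).
In Python, from cell import monitor, optics, manip gives the robot as it stands.
- The arm moves only by the shell command python3 -m creep 'ROWS' [FORCE]. ROWS is JSON, a list of rows, each an object of numbers: "tx", "ty", "tz": the shift along the tool's x, y, z scaled (see below); "turn": the turn about the tool's y scaled (see below); "fingers": the finger opening in mm, from 0 to 94. In form: [{"tx": .., "ty": .., "tz": .., "turn": .., "fingers": ..}, ...]. A call has 1 to 20 rows; each row is the pose to reach, as a shift and turn from the pose measured when the call began, along the tool's axes at that moment, turning the shorter way round; what a row does not reach only later rows make up. The controller multiplies each number of a shift by 200 mm and each number of a turn by pi rad. A row lasts 1/10 s, in which the tool goes at most 50 mm and 8.59 degrees, less where a joint would pass 70% of its speed; a pose out of reach is approached as far as the arm can. A call with a number of a shift or a turn outside -1 to 1 is refused whole. A call with a gripper value outside its range is refused whole. The fingers move at their own pace and stop on an object; FORCE is the grip in N (left out, the last holds). Time passes only in rows, so rows that repeat a pose let the fingers close. It gives the time, the measured TCP pose, the force and the opening at its end, in the units of the state.
- monitor.read_state(): the state, without advancing time (a new reading comes with each control period).
- optics.camera(name): name is "scene" or "top" or "wrist"; returns a dict with "frame" (420x560x3 uint8, red, green, blue), "range_z" (420x560 float32, mm along the optical axis (not along the pixel's ray), 0 where there is no reading), "fx", "fy", "cx", "cy" (pixels), "R" (3x3) and "t" (3): a world point X has camera coordinates R X + t; the wrist camera has in their place "mount" (4x4, takes a point from camera to tool coordinates, whose origin is the TCP and whose axes are the tool frame's). Camera axes: x right, y down, z forward; pixel columns grow to the right and rows downward; lengths in mm; the calibration is good to about 2 mm. A picture is of the moment at which its call begins: read the wrist's pose just before it.
- manip.sign_off(): hands the job in, once; it reports no verdict.
The state is a dict: "clock": time; "joints": joint angles; "qd": joint speeds; "effort": joint torques, N m; "eef_pos": TCP position; "eef_rot": TCP orientation; "wrist_force": force on the tool from outside, world axes, zero at the start; "moment": the same for the moment, N m; "finger_gap": finger opening in mm.
Only numpy, scipy, OpenCV 4.12 (cv2) and the standard library are available. Lean on these libraries where they do the work, as an engineer would, in place of code of your own. Each camera call takes 0.05 s, during which the arm holds its last target.

### The job

The lid of the grey sample chest is propped open by the folding metal stay on its right side: press the red thumb tab at the stay's knee until the knee breaks past straight and starts to fold down into the chest, with the lid still up. Then lower the lid slowly, never letting it drop, and press its front edge down until the roller catch snaps in and the lid is fully shut. Force nothing, and leave the soil beaker, the jar and the marker pen beside the chest where they are.

Things in the scene. Friction and masses are not known exactly. Their poses are not given: they have to be found in the camera images.
- chest: grey sheet-steel sample chest, 180 x 270 mm in plan, rim 105 mm above the desk, walls 4 mm, fixed to the desk; origin at the centre of its underside, x to its rear (hinge side, away from the robot), y to its left, z up. Holds foam and jars (fixed). Inside the front wall, in the middle, sits a sprung roller catch for the tongue under the lid.
- chest_hinge (a point): middle of the lid's hinge axis, which runs along the chest's y axis, 87 mm behind the chest's centre, 105 mm above the desk. The lid is a 14 mm deep steel tray, 177 mm from axis to front edge, 270 mm wide, 0.4 to 0.8 kg. Propped open it leans over the rear of the chest, towards the robot: a gripper held upright over the stay's knee strikes it, so tilt the tool.
- lid (a joint): closing angle of the lid, rad: 0 propped open (68 degrees from shut), 1.187 fully shut. It cannot close while the stay is locked. With the knee broken, friction in the stay holds the lid near the top, but beyond 0.1 to 0.2 rad (it varies) it falls unless supported. At about 1.10 rad it rests on the roller catch; 5 to 9 N down on its front (point lid_press) snaps it past the roller to 1.187.
- lid_handle (a point): middle of the round bar handle on the lid's front edge: 12 mm thick, 90 mm free between its mounts, parallel to the hinge, 212 mm from the axis (when shut: 212 mm forward, 7 mm above the axis), 29 mm gap between bar and lid edge. Axes are the lid's: z out of its outer face, -x from hinge to handle. The bar can turn in a light pinch (15 N) as the lid goes down.
- lid_press (a point): point on the outer face of the lid in the middle, 25 mm behind its front edge, 152 mm from the hinge axis, 119 mm above the desk when shut: a place to press the lid home. Same axes as the lid.
- knee_tab (a point): middle of the top face of the red thumb tab (20 x 22 x 3 mm) at the knee of the stay, 30 mm inside the chest's outer right face, 95 mm in front of the hinge axis and 35 mm over the rim when locked; z is the face's normal. Pressed down and rearward, 20 to 35 degrees from vertical, with 5 to 10 N, it is straight after about 9 mm; 18 to 20 mm is enough and it stays there. Past 25 mm the lid sinks.
- stay_knee (a joint): fold of the stay's knee, rad: 0 locked on its stop (14 degrees past straight), 0.24 straight, larger: broken and folding down into the chest, 2.1 with the lid shut. The stay is two flat steel bars of 67 mm between pivots, along the inside of the right wall, from that wall to the lid.
- soil_beaker: clear beaker of brown soil with a lid, 118 mm across, 100 mm tall, standing to the left of the chest; origin at the centre of its underside, z up
- loose_jar: sample jar with white ribbed cap, 53 mm across, 55 mm tall, standing to the right of the chest; origin at the centre of its underside, z up
- marker_pen: white marker pen with a blue cap, 135 mm long, 16 mm thick, lying in front of the chest; origin at the middle of its underside
There are look-alikes about, which are no part of the job. What is shaped like the loose_jar but black or pink is not meant.

How it is judged (in metres and radians):
On the way, in this order (a step that is already met when the one before it is completed fails the run):
1. the stay's knee is broken past straight (fold over 0.35 rad) while the lid is still up (closed by less than 0.24 rad) (value of joint stay_knee above 0.35 rad and value of joint lid below 0.24 rad), for 0.2 s.
2. the lid has been lowered to the roller catch (closed by over 1.03 of 1.187 rad) (value of joint lid above 1.03 rad), for 0.2 s.
At the end, for the whole second after the job is handed in: The lid is fully shut behind its catch (joint lid over 1.167 of 1.187 rad) and at rest, the stay folded inside (knee over 1.9 rad); the soil beaker and the jar stand upright (within 0.2 rad) and they and the marker pen lie within 30 mm of where they were (value of joint lid above 1.167 rad and value of joint stay_knee above 1.9 rad and velocity of joint lid between -0.05 and 0.05 rad/s and distance of each of soil_beaker, loose_jar, marker_pen from where it was at the start of the episode below 0.03 m and angle between each of soil_beaker, loose_jar's own z axis and vertical below 0.2 rad); the robot touches nothing.
It fails at once if the lid drops or slams (closes faster than 1.5 rad/s before it is within 0.19 rad of shut) (velocity of joint lid above 1.5 rad/s and value of joint lid below 1 rad).
It fails at once if the chest, its lid or its stay is forced (the robot presses on it with more than 60 N) (contact force between any of the fingers, the arm and chest above 60 N).
It fails at once if a bystander is pushed more than 30 mm (distance of any of soil_beaker, loose_jar, marker_pen from where it was at the start of the episode above 0.03 m).
It also fails if it takes over 61 s, if anything falls off the work surface, if the arm or the gripper's body presses on something with over 40 N, if the wrist force passes 120 N, or if a joint passes its speed limit or range.

## Working session

There is one attempt and no reset: what is moved stays moved. The work goes in short steps, Python scripts to look and compute and a shell command to move; the robot and the scene stay as the last step left them, time stands still between calls to the robot, and variables do not carry over. Pictures are saved under pics/ and viewed, and the job is handed in when it is done.

```bash
ls; mkdir -p pics
python3 - <<'E'
from cell import monitor, optics
import cv2
print(monitor.read_state())
for n in ["scene","top","wrist"]:
    c=optics.camera(n); cv2.imwrite(f"pics/{n}0.png",c["frame"][:,:,::-1]); print(n,c["fx"],c["cx"],c["cy"],c.get("R"),c.get("t"),c.get("mount"))
E
```

```text
pics
{'clock': 0.0, 'joints': array([ 1.17340180e+00,  3.00505340e-01,  1.52158685e+00,  4.92226836e-07,
        1.32069079e+00, -6.66299935e-02]), 'qd': array([ 1.42843032e-03,  3.95631773e-05, -1.19039126e-03,  8.59531846e-04,
        7.57783494e-04,  1.21444558e-04]), 'effort': array([ 1.02352151e-03, -5.31776798e+01, -3.52749896e+01,  7.09126191e-02,
        2.40256899e-02, -7.01363865e-05]), 'eef_pos': array([178.53740437, 519.93695269, 204.86510616]), 'eef_rot': array([-1.57198399e+00,  7.97290001e-05, -3.30764705e-01]), 'wrist_force': array([-0.25846441,  0.76760472, -0.6385316 ]), 'moment': array([-0.02110557, -0.00189025,  0.00951015]), 'finger_gap': 94.23657213720375}
scene 396.08863161600283 283.52160826182796 208.4853881594886 [[-0.82984077 -0.55761244 -0.02080037]
 [-0.37095284  0.57913298 -0.72594696]
 [ 0.41684324 -0.59470443 -0.68743608]] [ 477.58983529  313.5123249  1115.30783127] None
top 404.44623482185517 273.6349605917688 210.97974469132802 [[-0.01886008 -0.99951827 -0.02464816]
 [-0.98286468  0.02305569 -0.18288101]
 [ 0.18336119  0.02077666 -0.98282603]] [  77.51286218  565.8264141  1047.56391921] None
wrist 351.97387179383014 285.3900947692014 211.17856142137393 None None [[-1.30840527e-06  9.71751329e-01  2.36007108e-01 -6.85368712e+01]
 [-7.49389337e-04 -2.36007043e-01  9.71751056e-01 -1.78459171e+02]
 [ 9.99999719e-01 -1.75589766e-04  7.28528877e-04  1.48283946e-01]
 [ 0.00000000e+00  0.00000000e+00  0.00000000e+00  1.00000000e+00]]
```

View pics/scene0.png

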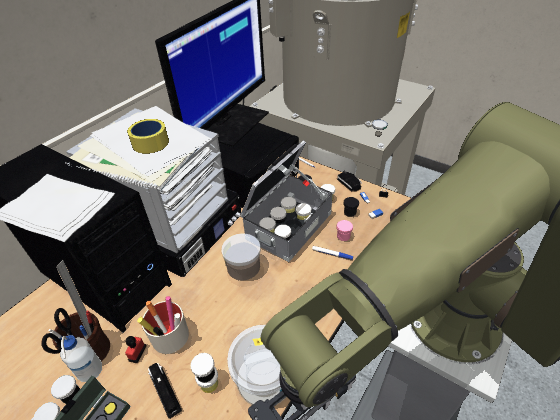

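View pics/top0.png

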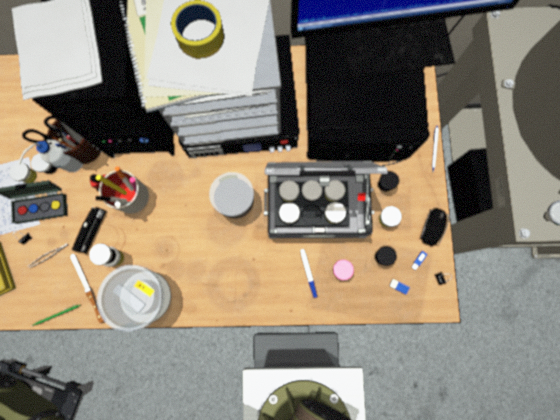

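View pics/wrist0.png

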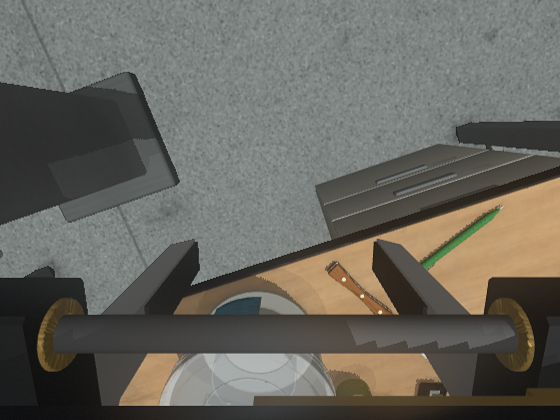

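The top view shows the chest at (320,200), the red tab at (361,198), the beaker at (232,195) and the pen at (308,273). The white-capped jar at (391,216) is the loose_jar. The jars at (388,181) and (386,256) are black and the one at (344,270) is pink, so those are look-alikes. I'll enlarge the picture to confirm and measure.

```bash
cat > h.py <<'E'
import numpy as np, cv2
from cell import monitor, optics
def cloud(c):
    z=c["range_z"].astype(float); v,u=np.mgrid[:z.shape[0],:z.shape[1]]
    P=np.stack([(u-c["cx"])/c["fx"]*z,(v-c["cy"])/c["fy"]*z,z],-1)
    if c.get("R") is not None: X=(P-np.array(c["t"]))@np.array(c["R"])
    else:
        from scipy.spatial.transform import Rotation as Ro
        s=c["state"]; M=np.array(c["mount"]); X=P@M[:3,:3].T+M[:3,3]
        X=X@Ro.from_euler("xyz",s["eef_rot"]).as_matrix().T+np.array(s["eef_pos"])
    X[z==0]=np.nan; return X
def proj(c,X):
    p=np.array(c["R"])@np.array(X)+c["t"]; return p[0]/p[2]*c["fx"]+c["cx"],p[1]/p[2]*c["fy"]+c["cy"]
E
python3 - <<'E'
from h import *
for n,(a,b,w,h) in {"top":(200,140,220,165),"scene":(220,140,160,120)}.items():
    c=optics.camera(n); X=cloud(c); f=c["frame"].astype(int)
    m=(f[...,0]>130)&(f[...,1]<70)&(f[...,2]<70)
    k,l,s,ce=cv2.connectedComponentsWithStats(m.astype(np.uint8))
    for i in range(1,k):
        if s[i,4]>8: print(n,ce[i].round(1),s[i],np.nanmedian(X[l==i],0).round(1))
    np.savez(f"{n}.npz",X=X,f=c["frame"])
    cv2.imwrite(f"pics/{n}1.png",cv2.resize(c["frame"][b:b+h,a:a+w,::-1],None,fx=3.6 if n=="top" else 5,fy=3.6 if n=="top" else 5,interpolation=cv2.INTER_CUBIC))
    if n=="top":
        for u,v in [(232,195),(391,216),(388,181),(344,270),(308,273),(280,170),(375,170),(320,236),(270,233),(371,235),(271,172),(278,167),(362,165),(320,167)]:
            print((u,v),X[v,u].round(1))
E
```

```text
top [283.8 141.4] [282 141   5   2   9] [754.   33.   81.1]
top [ 93.6 183.5] [ 91 181   6   6  19] [660.1 570.5  45.5]
top [124.8 192.3] [115 183  20  17 116] [636.5 495.    9.6]
top [361.2 196.3] [358 193   7   8  51] [ 587.3 -158.9  125.5]
top [ 21.6 209.9] [ 18 207   8   7  46] [594.3 786.5  16.3]
(232, 195) [604.  173.3  99.6]
(391, 216) [ 546.2 -250.7   52.8]
(388, 181) [ 643.3 -249.1   54.1]
(344, 270) [ 404.6 -117.2   52.9]
(308, 273) [399.9 -24.6  11.4]
(280, 170) [618.2  45.1 272.6]
(375, 170) [ 613.4 -164.1  270.3]
(320, 236) [496.7 -58.   48.3]
(270, 233) [500.9  75.  101.1]
(371, 235) [ 502.3 -205.5   -0.6]
(271, 172) [615.1  65.2 269.3]
(278, 167) [630.2  49.5 255.8]
(362, 165) [ 639.4 -145.8  224.2]
(320, 167) [625.1 -44.1 264.9]
scene [305.6 183. ] [303 180   7   7  25] [ 585.8 -157.3  128.3]
scene [166.6 324.4] [163 320   7  11  39] [661.9 459.   14.9]
scene [136.8 339.7] [135 337   4   6  12] [670.9 543.8  49.1]
scene [128.7 353.7] [126 353   7   2   9] [661.3 581.5  45.9]
```

View pics/top1.png

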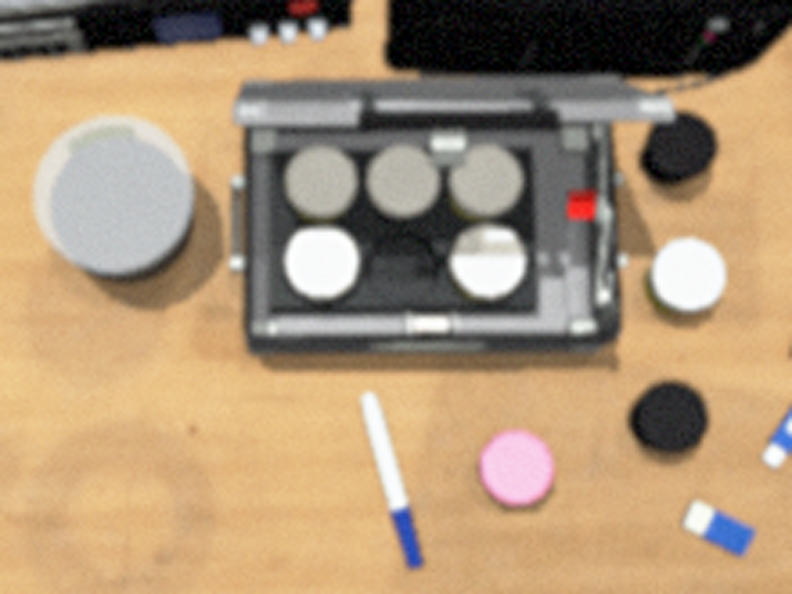

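View pics/scene1.png

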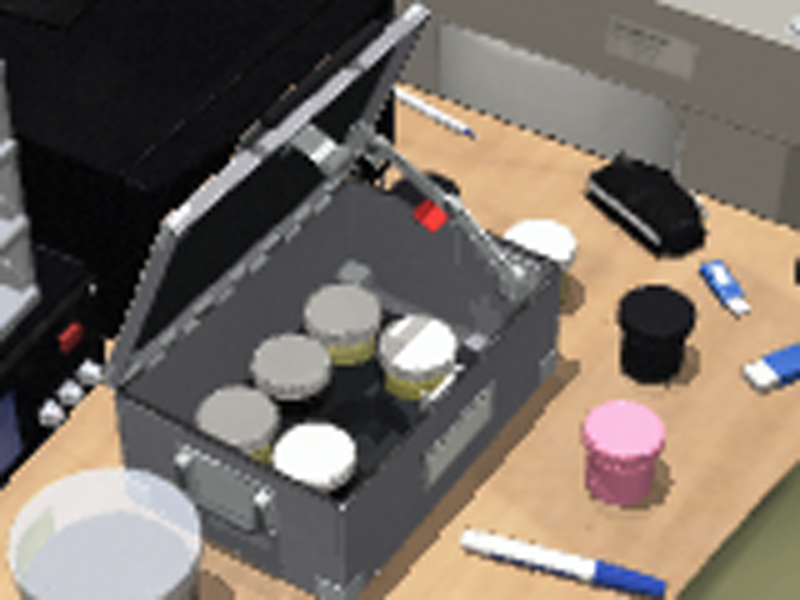

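Run:
```python
import numpy as np
from h import *
for n in("top","scene"):
    d=np.load(n+".npz");X=d["X"];f=d["f"].astype(int)
    # red pts
    m=(f[...,0]>130)&(f[...,1]<70)&(f[...,2]<70)&(abs(X[...,0]-587)<30)&(abs(X[...,1]+158)<30)
    print(n,X[m][::3].round(0).tolist())
    # lid/handle points: z>200
    m=(X[...,2]>180)&(X[...,0]>520)&(X[...,0]<680)&(X[...,1]>-200)&(X[...,1]<110)
    P=X[m]
    for z in range(180,320,8):
        q=P[(P[:,2]>=z)&(P[:,2]<z+8)]
        if len(q): print(z,len(q),q.min(0).round(0),q.max(0).round(0),np.median(q,0).round(0))
    m=(abs(X[...,2]-105)<4)&(X[...,0]>470)&(X[...,0]<720)&(X[...,1]>-220)&(X[...,1]<110)
    q=X[m][:,:2]; print("rim",len(q),cv2.minAreaRect(q.astype(np.float32)))
    if n=="top":
        fr=q[(q[:,0]<510)]; print("front rim",np.polyfit(fr[:,1],fr[:,0],1),fr[:,1].min(),fr[:,1].max(),len(fr))
```

```text
top [[594.0, -153.0, 131.0], [595.0, -162.0, 127.0], [592.0, -151.0, 129.0], [592.0, -159.0, 129.0], [592.0, -166.0, 127.0], [590.0, -157.0, 126.0], [590.0, -164.0, 127.0], [587.0, -154.0, 126.0], [587.0, -161.0, 127.0], [585.0, -151.0, 125.0], [585.0, -161.0, 125.0], [583.0, -152.0, 123.0], [582.0, -158.0, 127.0], [583.0, -167.0, 123.0], [580.0, -157.0, 122.0], [580.0, -164.0, 123.0], [599.0, -185.0, 18.0]]
180 43 [ 656. -188.  180.] [662.  79. 188.] [658.  13. 183.]
188 36 [ 652. -119.  188.] [658.  40. 196.] [655. -31. 192.]
196 27 [ 648. -174.  196.] [653.  -1. 204.] [651. -90. 199.]
204 48 [ 645. -187.  204.] [652.  78. 212.] [648.   3. 208.]
212 31 [ 643. -120.  212.] [648.  43. 220.] [645. -25. 217.]
220 32 [ 637. -180.  220.] [644.  78. 228.] [641. -91. 224.]
228 49 [ 635. -187.  228.] [642.  80. 236.] [639.  20. 231.]
236 64 [ 589. -120.  236.] [637.  17. 244.] [603. -50. 242.]
244 91 [ 588. -167.  244.] [634.  11. 252.] [606. -58. 246.]
252 42 [ 625. -187.  252.] [631.  79. 260.] [629.  28. 257.]
260 83 [ 609. -189.  260.] [633.  76. 268.] [624. -42. 266.]
268 482 [ 607. -1
[... 1210 characters left out ...]
-187.  236.] [639.  84. 244.] [627. -30. 240.]
244 97 [ 588. -187.  244.] [635.  83. 252.] [619. -49. 248.]
252 46 [ 611. -186.  252.] [629.  83. 259.] [620. -47. 254.]
260 10 [ 611. -189.  260.] [631.  81. 266.] [620.  80. 263.]
268 238 [ 607. -188.  268.] [625.  82. 276.] [614. -32. 273.]
276 33 [ 609. -184.  276.] [627.  67. 283.] [618.   2. 277.]
284 5 [613.  -1. 287.] [621.   4. 290.] [614.   4. 288.]
292 5 [609.  -0. 293.] [615.   5. 300.] [612.   1. 295.]
300 36 [ 595. -111.  300.] [609.   7. 308.] [597. -49. 306.]
308 83 [ 594. -109.  308.] [605.   7. 315.] [600. -49. 311.]
rim 366 ((591.2264404296875, -52.602874755859375), (276.61090087890625, 189.81520080566406), 89.38814544677734)
```

The front rim (x≈501) puts the hinge at about x=678. The lid is 68° open, its lower front edge is at (607, z 270), and the handle bar is at (600,-53,304). The tab is near (587,-158,127) and slopes about 30°. An upright tool would strike the lid, as warned. Rows can't command a tilt directly, but the controller approaches an out-of-reach pose as far as the arm can. I'll raise the arm in free space and see whether that tilts the tool.

```bash
python3 -m creep '[{"tx":0.9,"ty":-0.75,"tz":-1,"turn":-0.105},{"tx":0.9,"ty":-0.75,"tz":-1,"turn":-0.105},{"tx":0.9,"ty":-0.75,"tz":-1,"turn":-0.105},{"tx":0.9,"ty":-0.75,"tz":-1,"turn":-0.105},{"tx":0.9,"ty":-0.75,"tz":-1,"turn":-0.105},{"tx":0.9,"ty":-0.75,"tz":-1,"turn":-0.105},{"tx":0.9,"ty":-0.75,"tz":-1,"turn":-0.105},{"tx":0.9,"ty":-0.75,"tz":-1,"turn":-0.105}]'; python3 -c "
from cell import monitor
s=monitor.read_state();print(s['clock'],s['joints'].round(3),s['eef_pos'],s['eef_rot'])"
```

```text
0.25 [ 1.173  0.3    1.521  0.     1.321 -0.067] [178.58054998 520.08219542 205.1966345 ] [-1.57130122e+00  7.54255022e-05 -3.30788915e-01]$[0]: bad value
```

```bash
python3 -m creep '[{"tx":0.9,"ty":-0.75,"tz":-1,"turn":-0.105,"fingers":0},{"tx":0.9,"ty":-0.75,"tz":-1,"turn":-0.105,"fingers":0},{"tx":0.9,"ty":-0.75,"tz":-1,"turn":-0.105,"fingers":0},{"tx":0.9,"ty":-0.75,"tz":-1,"turn":-0.105,"fingers":0},{"tx":0.9,"ty":-0.75,"tz":-1,"turn":-0.105,"fingers":0},{"tx":0.9,"ty":-0.75,"tz":-1,"turn":-0.105,"fingers":0},{"tx":0.9,"ty":-0.75,"tz":-1,"turn":-0.105,"fingers":0},{"tx":0.9,"ty":-0.75,"tz":-1,"turn":-0.105,"fingers":0}]'; python3 -c "
from cell import monitor
s=monitor.read_state();print(s['clock'],s['joints'].round(3),s['eef_pos'],s['eef_rot'])"
```

```text
clock: 1.05
eef_pos: [284.4, 272.0, 355.8]
eef_rot: [-1.57, -0.001, -0.003]
wrist_force: [-0.5, 0.6, -0.2]
finger_gap: 34.0
1.05 [ 0.67  -0.136  1.649 -0.     1.627 -0.897] [284.35992225 272.01927619 355.7892223 ] [-1.57020877e+00 -1.02533251e-03 -3.30736067e-03]
```

```bash
python3 -m creep '[{"tx":0.8,"ty":-0.7,"tz":-1,"turn":0,"fingers":0},{"tx":0.8,"ty":-0.7,"tz":-1,"turn":0,"fingers":0},{"tx":0.8,"ty":-0.7,"tz":-1,"turn":0,"fingers":0},{"tx":0.8,"ty":-0.7,"tz":-1,"turn":0,"fingers":0},{"tx":0.8,"ty":-0.7,"tz":-1,"turn":0,"fingers":0},{"tx":0.8,"ty":-0.7,"tz":-1,"turn":0,"fingers":0},{"tx":0.8,"ty":-0.7,"tz":-1,"turn":0,"fingers":0}]'
python3 -m creep '[{"tx":0.2,"ty":-1,"tz":-0.4,"turn":0,"fingers":0},{"tx":0.2,"ty":-1,"tz":-0.4,"turn":0,"fingers":0},{"tx":0.2,"ty":-1,"tz":-0.4,"turn":0,"fingers":0},{"tx":0.2,"ty":-1,"tz":-0.4,"turn":0,"fingers":0},{"tx":0.2,"ty":-1,"tz":-0.4,"turn":0,"fingers":0}]'
python3 -c "
from cell import monitor
s=monitor.read_state();print(s['clock'],s['joints'].round(3),s['eef_pos'],s['eef_rot'])"
```

```text
clock: 1.75
eef_pos: [446.1, 70.2, 495.4]
eef_rot: [-1.57, 0.0, -0.006]
wrist_force: [-1.1, 0.5, -0.7]
finger_gap: 0.6
clock: 2.25
eef_pos: [476.9, -1.1, 665.8]
eef_rot: [-1.57, -0.003, -0.003]
wrist_force: [0.4, 0.5, -0.7]
finger_gap: 0.3
2.25 [-8.000e-02  3.940e-01  2.810e-01  2.000e-03  2.463e+00 -1.646e+00] [476.9487688   -1.05833982 665.764265  ] [-1.56997924 -0.00269223 -0.00320268]
```

```bash
python3 -m creep '[{"tx":0,"ty":-0.25,"tz":0,"turn":0,"fingers":0},{"tx":0,"ty":-0.25,"tz":0,"turn":0,"fingers":0},{"tx":0,"ty":-0.25,"tz":0,"turn":0,"fingers":0},{"tx":0,"ty":-0.25,"tz":0,"turn":0,"fingers":0}]'
python3 -c "
from cell import monitor
s=monitor.read_state();print(s['clock'],s['joints'].round(3),s['eef_pos'],s['eef_rot'])"
```

```text
clock: 2.65
eef_pos: [458.4, -0.2, 684.2]
eef_rot: [-1.57, -0.017, -0.002]
wrist_force: [1.0, -0.2, -0.6]
finger_gap: 0.3
2.65 [-0.082  0.384  0.237  0.004  2.504 -1.648] [ 4.58394563e+02 -2.27172892e-01  6.84223524e+02] [-1.56997038 -0.01694905 -0.00204152]
```

Reaching past the limit does tilt the tool, and in the wanted direction (fingers outward). I'll push further.

```bash
python3 -m creep '[{"tx":0.8,"ty":-0.8,"tz":0,"turn":0,"fingers":0},{"tx":0.8,"ty":-0.8,"tz":0,"turn":0,"fingers":0},{"tx":0.8,"ty":-0.8,"tz":0,"turn":0,"fingers":0},{"tx":0.8,"ty":-0.8,"tz":0,"turn":0,"fingers":0},{"tx":0.8,"ty":-0.8,"tz":0,"turn":0,"fingers":0},{"tx":0.8,"ty":-0.8,"tz":0,"turn":0,"fingers":0}]'
python3 -c "
from cell import monitor
s=monitor.read_state();print(s['clock'],s['joints'].round(3),s['eef_pos'],s['eef_rot'])"
```

```text
clock: 3.25
eef_pos: [489.1, -0.6, 668.3]
eef_rot: [-1.57, -0.037, -0.002]
wrist_force: [0.1, 0.2, -0.5]
finger_gap: 0.7
3.25 [-0.078  0.419  0.236  0.006  2.45  -1.642] [ 4.89068976e+02 -5.99530339e-01  6.68310330e+02] [-1.5698977  -0.03737691 -0.00205625]
```

```bash
cat > st.py <<'E'
from cell import monitor
s=monitor.read_state();print(s['clock'].__round__(2),s['joints'].round(3),s['eef_pos'].round(1),s['eef_rot'].round(3),s['wrist_force'].round(1),round(s['finger_gap'],1))
E
python3 -m creep '[{"tx":1,"ty":0,"tz":0,"turn":0,"fingers":0},{"tx":1,"ty":0,"tz":0,"turn":0,"fingers":0}]' >/dev/null;python3 st.py
python3 -m creep '[{"tx":1,"ty":-1,"tz":0,"turn":0,"fingers":0},{"tx":1,"ty":-1,"tz":0,"turn":0,"fingers":0}]'>/dev/null;python3 st.py
python3 -m creep '[{"tx":0.3,"ty":-1,"tz":0,"turn":0,"fingers":0},{"tx":0.3,"ty":-1,"tz":0,"turn":0,"fingers":0}]'>/dev/null;python3 st.py
python3 -c "
import numpy as np
for n in('top','scene'):
    X=np.load(n+'.npz')['X'].reshape(-1,3)
    for a in range(650,1200,75):
        for lo,hi in((-400,-200),(-200,100),(100,300)):
            m=(X[:,0]>=a)&(X[:,0]<a+75)&(X[:,1]>=lo)&(X[:,1]<hi)
            if m.any(): print(n,a,lo,np.nanpercentile(X[m,2],98).round(), end=';')
"
```

```text
3.45 [-0.07   0.5    0.236  0.006  2.35  -1.634] [550.4  -0.7 627.5] [-1.57  -0.056 -0.002] [ 0.7  0.6 -0.7] 0.4
3.65 [-0.07   0.501  0.235  0.009  2.325 -1.633] [557.6  -0.9 627.6] [-1.57  -0.08  -0.002] [-0.7  1.1  1.2] 0.7
3.85 [-0.075  0.449  0.235  0.012  2.352 -1.635] [528.2  -0.7 655.6] [-1.57  -0.106 -0.002] [-0.5 -0.4  0.1] 0.6
top 650 -400 176.0;top 650 -200 191.0;top 650 100 100.0;top 725 -400 177.0;top 725 -200 374.0;top 725 100 395.0;top 800 -400 176.0;top 800 -200 395.0;top 800 100 441.0;top 875 -400 188.0;top 875 -200 394.0;top 875 100 442.0;top 950 -400 309.0;top 950 -200 350.0;top 950 100 395.0;top 1025 -400 189.0;top 1025 -200 108.0;top 1100 -200 -1.0;top 1175 -200 76.0;scene 650 -400 179.0;scene 650 -200 180.0;scene 650 100 103.0;scene 725 -400 180.0;scene 725 -200 374.0;scene 725 100 397.0;scene 800 -400 179.0;scene 800 -200 398.0;scene 800 100 444.0;scene 875 -400 191.0;scene 875 -200 397.0;scene 875 100 444.0;scene 950 -400 590.0;scene 950 -200 590.0;scene 950 100 398.0;scene 1025 -400 591.0;scene 1025 -200 377.0;scene 1025 100 397.0;scene 1100 -200 356.0;scene 1100 100 354.0;scene 1175 -400 601.0;scene 1175 -200 662.0;scene 1175 100 707.0;
```

```bash
python3 -m creep '[{"tx":0.6,"ty":-1,"tz":0,"turn":0,"fingers":0}]'>/dev/null;python3 st.py
python3 -m creep '[{"tx":0.6,"ty":-1,"tz":0,"turn":0,"fingers":0}]'>/dev/null;python3 st.py
python3 -m creep '[{"tx":0.6,"ty":-1,"tz":0,"turn":0,"fingers":0},{"tx":0.6,"ty":-1,"tz":0,"turn":0,"fingers":0}]'>/dev/null;python3 st.py
python3 -m creep '[{"tx":0.6,"ty":-1,"tz":0,"turn":0,"fingers":0},{"tx":0.6,"ty":-1,"tz":0,"turn":0,"fingers":0}]'>/dev/null;python3 st.py
python3 -m creep '[{"tx":0.6,"ty":-1,"tz":0,"turn":0,"fingers":0},{"tx":0.6,"ty":-1,"tz":0,"turn":0,"fingers":0}]'>/dev/null;python3 st.py
```

```text
3.95 [-0.077  0.432  0.235  0.014  2.343 -1.635] [523.5  -0.7 664.5] [-1.57  -0.132 -0.002] [ 0.1 -0.3  0.3] 0.3
4.05 [-0.078  0.417  0.235  0.017  2.333 -1.634] [519.5  -0.8 673. ] [-1.571 -0.158 -0.002] [ 1.   0.2 -0.3] 0.2
4.25 [-0.081  0.391  0.235  0.02   2.331 -1.635] [508.3  -0.8 686.1] [-1.571 -0.185 -0.002] [-0.8  0.1  0.7] 0.4
4.45 [-0.085  0.366  0.235  0.024  2.33  -1.635] [497.   -0.8 698.5] [-1.571 -0.211 -0.002] [-1.4  0.5  0.1] 0.5
4.65 [-0.088  0.341  0.235  0.027  2.329 -1.636] [ 4.849e+02 -7.000e-01  7.110e+02] [-1.571 -0.237 -0.002] [-1.   0.1  0.6] 0.1
```

```bash
python3 -m creep '[{"tx":1,"ty":-0.8,"tz":0,"turn":0,"fingers":0}]'>/dev/null
python3 -m creep '[{"tx":1,"ty":-0.8,"tz":0,"turn":0,"fingers":0}]'>/dev/null
python3 -m creep '[{"tx":1,"ty":-0.8,"tz":0,"turn":0,"fingers":0}]'>/dev/null
python3 -m creep '[{"tx":1,"ty":-0.8,"tz":0,"turn":0,"fingers":0}]'>/dev/null;python3 st.py
python3 -m creep '[{"tx":1,"ty":-0.8,"tz":0,"turn":0,"fingers":0}]'>/dev/null
python3 -m creep '[{"tx":1,"ty":-0.8,"tz":0,"turn":0,"fingers":0}]'>/dev/null
python3 -m creep '[{"tx":1,"ty":-0.8,"tz":0,"turn":0,"fingers":0}]'>/dev/null
python3 -m creep '[{"tx":1,"ty":-0.8,"tz":0,"turn":0,"fingers":0}]'>/dev/null;python3 st.py
```

```text
5.05 [-0.087  0.348  0.236  0.035  2.224 -1.63 ] [515.8  -0.9 715.4] [-1.571 -0.335 -0.002] [ 0.1  0.2 -0.1] 0.4
5.45 [-0.09   0.331  0.236  0.044  2.135 -1.627] [529.5  -1.  733.5] [-1.571 -0.441 -0.002] [-0.   0.4  0.2] 0.1
```

```bash
python3 -m creep '[{"tx":-0.55,"ty":1,"tz":-0.78,"turn":0,"fingers":0},{"tx":-0.55,"ty":1,"tz":-0.78,"turn":0,"fingers":0},{"tx":-0.55,"ty":1,"tz":-0.78,"turn":0,"fingers":0},{"tx":-0.55,"ty":1,"tz":-0.78,"turn":0,"fingers":0},{"tx":-0.55,"ty":1,"tz":-0.78,"turn":0,"fingers":0},{"tx":-0.55,"ty":1,"tz":-0.78,"turn":0,"fingers":0},{"tx":-0.55,"ty":1,"tz":-0.78,"turn":0,"fingers":0}]'>/dev/null;python3 st.py
python3 -m creep '[{"tx":-0.3,"ty":0.5,"tz":0,"turn":0,"fingers":0},{"tx":-0.3,"ty":0.5,"tz":0,"turn":0,"fingers":0},{"tx":-0.3,"ty":0.5,"tz":0,"turn":0,"fingers":0},{"tx":-0.3,"ty":0.5,"tz":0,"turn":0,"fingers":0}]'>/dev/null;python3 st.py
python3 - <<'E'
from h import *
s=monitor.read_state(); c=optics.camera("wrist"); c["state"]=s; X=cloud(c); f=c["frame"].astype(int)
cv2.imwrite("pics/w2.png",c["frame"][:,:,::-1])
m=(f[...,0]>130)&(f[...,1]<70)&(f[...,2]<70)
k,l,st,ce=cv2.connectedComponentsWithStats(m.astype(np.uint8))
for i in range(1,k):
    if st[i,4]>20: print(ce[i].round(1),st[i],np.nanmedian(X[l==i],0).round(1),np.nanpercentile(X[l==i],5,axis=0).round(1),np.nanpercentile(X[l==i],95,axis=0).round(1))
E
```

```text
6.15 [-0.463 -0.023  1.274  0.191  1.494 -2.006] [ 514.2 -158.5  502.6] [-1.57  -0.44  -0.004] [0.9 0.8 0.6] 0.2
6.55 [-0.475 -0.077  1.589  0.206  1.242 -2.07 ] [ 501.8 -158.2  384.4] [-1.568 -0.437 -0.005] [ 0.7 -0.2  0.7] 0.2
```

View pics/w2.png

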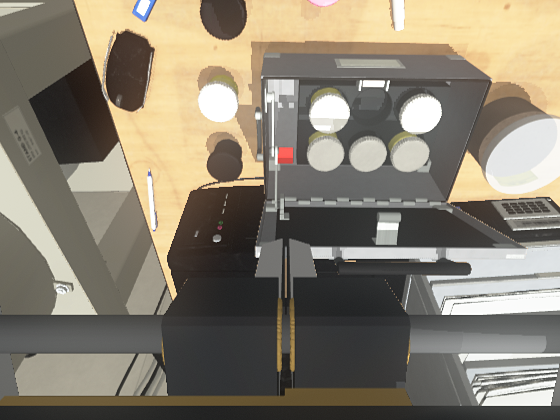

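The wrist view shows the tab at (285,155), the lid edge at row 250 and the handle at (410,268). The mask missed the tab because it is bright, so I'll loosen it.

Run:
```python
from h import *
s=monitor.read_state(); c=optics.camera("wrist"); c["state"]=s; X=cloud(c); f=c["frame"].astype(int)
m=(f[...,0]>2*f[...,1])&(f[...,0]>2*f[...,2])&(f[...,0]>120)
k,l,st,ce=cv2.connectedComponentsWithStats(m.astype(np.uint8))
for i in range(1,k):
    if st[i,4]>40:
        P=X[l==i]; print(ce[i].round(1),st[i],np.nanmedian(P,0).round(1),np.nanpercentile(P,3,axis=0).round(1),np.nanpercentile(P,97,axis=0).round(1))
        P=P[np.abs(P-np.nanmedian(P,0)).max(1)<15]; print(np.linalg.lstsq(np.c_[P[:,:2]-P[:,:2].mean(0),np.ones(len(P))],P[:,2],rcond=None)[0], P.mean(0))
g=[(v,265) for v in range(60,230,8)]
for v in range(60,210,10):
    print(v,[X[v,u].round(0).tolist() for u in (266,272,278)])
```

```text
[285.5 152.6] [278 145  16  16 241] [ 586.5 -157.8  126.2] [ 578.6 -167.3    8.7] [ 638.3 -148.4  130.9]
[ 5.33151006e-01 -9.80656745e-03  1.26338243e+02] [ 586.24331554 -157.97015742  126.33824328]
60 [[496.0, -182.0, 49.0], [496.0, -175.0, 47.0], [496.0, -167.0, 48.0]]
70 [[496.0, -181.0, 89.0], [496.0, -173.0, 89.0], [496.0, -166.0, 89.0]]
80 [[513.0, -182.0, 73.0], [535.0, -177.0, 8.0], [535.0, -168.0, 7.0]]
90 [[517.0, -181.0, 95.0], [549.0, -177.0, 8.0], [550.0, -168.0, 6.0]]
100 [[529.0, -182.0, 96.0], [532.0, -174.0, 89.0], [564.0, -169.0, 7.0]]
110 [[542.0, -182.0, 97.0], [540.0, -174.0, 102.0], [578.0, -169.0, 10.0]]
120 [[560.0, -183.0, 87.0], [549.0, -174.0, 110.0], [595.0, -169.0, 9.0]]
130 [[571.0, -183.0, 94.0], [558.0, -174.0, 119.0], [612.0, -170.0, 8.0]]
140 [[583.0, -184.0, 99.0], [568.0, -174.0, 127.0], [630.0, -170.0, 8.0]]
150 [[596.0, -184.0, 101.0], [576.0, -174.0, 137.0], [578.0, -167.0, 133.0]]
160 [[611.0, -185.0, 102.0], [655.0, -180.0, 27.0], [594.0, -167.0, 131.0]]
170 [[625.0, -185.0, 104.0], [671.0, -180.0, 32.0], [672.0, -170.0, 30.0]]
180 [[641.0, -186.0, 105.0], [672.0, -179.0, 60.0], [672.0, -170.0, 60.0]]
190 [[659.0, -186.0, 104.0], [672.0, -178.0, 86.0], [672.0, -169.0, 86.0]]
200 [[670.0, -186.0, 114.0], [675.0, -178.0, 107.0], [634.0, -168.0, 162.0]]
```

```bash
python3 -m creep '[{"tx":-0.17,"ty":1,"tz":0.02,"turn":0,"fingers":0},{"tx":-0.17,"ty":1,"tz":0.02,"turn":0,"fingers":0},{"tx":-0.17,"ty":1,"tz":0.02,"turn":0,"fingers":0},{"tx":-0.17,"ty":1,"tz":0.02,"turn":0,"fingers":0},{"tx":-0.17,"ty":1,"tz":0.02,"turn":0,"fingers":0},{"tx":-0.17,"ty":1,"tz":0.02,"turn":0,"fingers":0}]'>/dev/null;python3 st.py
cat > d.py <<'E'
import sys,numpy as np
from scipy.spatial.transform import Rotation as R
from cell import monitor
s=monitor.read_state(); t=np.array(list(map(float,sys.argv[1:4])))
M=R.from_euler("xyz",s["eef_rot"]).as_matrix(); print("units",(M.T@(t-s["eef_pos"])/200).round(4), "axes",M.T.round(3).tolist())
E
python3 d.py 576.5 -154 144.4; python3 d.py 585 -154 126.3
```

```text
7.25 [-0.414  0.154  1.789  0.24   0.803 -2.114] [ 558.5 -155.   195.1] [-1.571 -0.443 -0.003] [0.8 0.  1.2] 0.6
units [-0.0275  0.2677  0.0053] axes [[0.903, -0.003, 0.429], [0.429, -0.002, -0.903], [0.004, 1.0, -0.001]]
units [-0.0279  0.3677  0.0055] axes [[0.903, -0.003, 0.429], [0.429, -0.002, -0.903], [0.004, 1.0, -0.001]]
```

```bash
python3 -m creep '[{"tx":-0.028,"ty":0.15,"tz":0.005,"turn":0,"fingers":0},{"tx":-0.028,"ty":0.3,"tz":0.005,"turn":0,"fingers":0},{"tx":-0.028,"ty":0.32,"tz":0.005,"turn":0,"fingers":0},{"tx":-0.028,"ty":0.32,"tz":0.005,"turn":0,"fingers":0}]'>/dev/null;python3 st.py
python3 -m creep '[{"tx":0,"ty":0.015,"tz":0,"turn":0,"fingers":0},{"tx":0,"ty":0.03,"tz":0,"turn":0,"fingers":0},{"tx":0,"ty":0.04,"tz":0,"turn":0,"fingers":0},{"tx":0,"ty":0.04,"tz":0,"turn":0,"fingers":0}]'>/dev/null;python3 st.py;python3 d.py 585 -154 126.3
```

```text
7.65 [-0.394  0.271  1.793  0.263  0.678 -2.134] [ 581.7 -154.5  137.6] [-1.572 -0.446 -0.003] [1.1 0.3 0.5] 0.6
8.05 [-0.392  0.288  1.79   0.266  0.664 -2.136] [ 585.1 -154.6  130.6] [-1.572 -0.446 -0.003] [0.2 0.7 0.9] 0.2
units [-0.01    0.0191  0.0028] axes [[0.902, -0.003, 0.431], [0.431, -0.003, -0.902], [0.004, 1.0, -0.001]]
```

```bash
python3 -m creep '[{"tx":-0.003,"ty":0.01,"tz":0,"turn":0,"fingers":0},{"tx":-0.006,"ty":0.02,"tz":0,"turn":0,"fingers":0},{"tx":-0.008,"ty":0.03,"tz":0,"turn":0,"fingers":0},{"tx":-0.008,"ty":0.03,"tz":0,"turn":0,"fingers":0}]'>/dev/null;python3 st.py
python3 -m creep '[{"tx":0,"ty":0.01,"tz":0,"turn":0,"fingers":0},{"tx":0,"ty":0.02,"tz":0,"turn":0,"fingers":0},{"tx":0,"ty":0.03,"tz":0,"turn":0,"fingers":0},{"tx":0,"ty":0.03,"tz":0,"turn":0,"fingers":0}]'>/dev/null;python3 st.py;python3 d.py 585 -154 126.3
```

```text
8.45 [-0.39   0.298  1.791  0.271  0.65  -2.141] [ 587.1 -154.7  125.5] [-1.573 -0.448 -0.003] [-0.2  1.6  6.2] 0.3
8.85 [-0.388  0.31   1.788  0.274  0.639 -2.143] [ 590.7 -154.9  121.3] [-1.574 -0.451 -0.002] [0.5 1.5 7. ] 0.4
units [-0.0147 -0.0351  0.0043] axes [[0.9, -0.002, 0.436], [0.436, -0.004, -0.9], [0.004, 1.0, -0.003]]
```

```bash
python3 -m creep '[{"tx":-0.003,"ty":0.012,"tz":0,"turn":0,"fingers":0},{"tx":-0.006,"ty":0.024,"tz":0,"turn":0,"fingers":0},{"tx":-0.008,"ty":0.036,"tz":0,"turn":0,"fingers":0},{"tx":-0.008,"ty":0.036,"tz":0,"turn":0,"fingers":0}]'>/dev/null;python3 st.py
python3 -m creep '[{"tx":-0.001,"ty":0.01,"tz":0,"turn":0,"fingers":0},{"tx":-0.002,"ty":0.02,"tz":0,"turn":0,"fingers":0},{"tx":-0.003,"ty":0.03,"tz":0,"turn":0,"fingers":0},{"tx":-0.003,"ty":0.03,"tz":0,"turn":0,"fingers":0}]'>/dev/null;python3 st.py;python3 d.py 585 -154 126.3
python3 - <<'E'
from h import *
for n,(a,b,w,h,k) in {"top":(250,140,160,120,5),"scene":(220,140,160,120,5)}.items():
    c=optics.camera(n);cv2.imwrite(f"pics/{n}3.png",cv2.resize(c["frame"][b:b+h,a:a+w,::-1],None,fx=k,fy=k,interpolation=cv2.INTER_CUBIC))
E
```

```text
9.25 [-0.387  0.323  1.788  0.279  0.624 -2.148] [ 593.  -155.1  114.8] [-1.575 -0.453 -0.002] [-0.6 -0.5  5.5] 0.6
9.65 [-0.385  0.336  1.786  0.282  0.612 -2.151] [ 595.4 -155.3  109.4] [-1.575 -0.454 -0.002] [-0.9  1.   3.2] 0.5
units [-0.0096 -0.0988  0.0058] axes [[0.899, -0.002, 0.438], [0.438, -0.005, -0.899], [0.004, 1.0, -0.004]]
```

View pics/scene3.png

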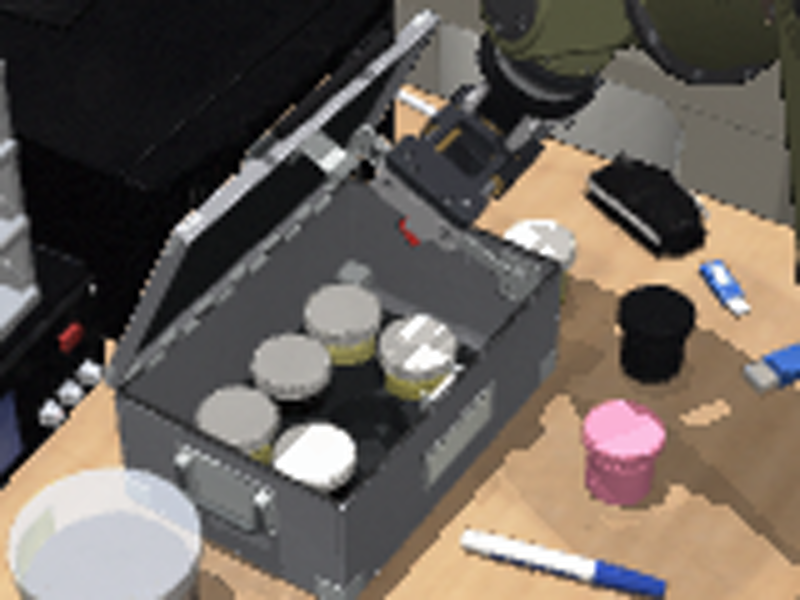

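The scene crop shows the tab (408,230) pressed down under the fingers and the lid still up (edge end at (430,15)). The force fell from 7 to 3 N as it passed straight. I'll back off and check.

```bash
python3 -m creep '[{"tx":0,"ty":0,"tz":0,"turn":0,"fingers":0},{"tx":0,"ty":-0.05,"tz":0,"turn":0,"fingers":0},{"tx":-0.02,"ty":-0.2,"tz":0,"turn":0,"fingers":0},{"tx":-0.1,"ty":-0.5,"tz":0,"turn":0,"fingers":0},{"tx":-0.1,"ty":-0.75,"tz":0,"turn":0,"fingers":0},{"tx":-0.1,"ty":-1,"tz":0,"turn":0,"fingers":0},{"tx":-0.1,"ty":-1,"tz":0,"turn":0,"fingers":0}]'>/dev/null;python3 st.py
python3 - <<'E'
from h import *
for n in("top","scene"):
    c=optics.camera(n); X=cloud(c); f=c["frame"].astype(int)
    m=(f[...,0]>2*f[...,1])&(f[...,0]>2*f[...,2])&(f[...,0]>100)&(abs(X[...,0]-590)<30)&(abs(X[...,1]+158)<25)&(X[...,2]>60)
    if m.any(): print(n,"tab",m.sum(),np.median(X[m],0))
    P=X[(X[...,2]>180)&(X[...,0]>560)&(X[...,0]<680)&(X[...,1]>-115)&(X[...,1]<10)]
    q=P[P[:,2]>280]; q=q[np.argsort(q[:,0])[:60]]; print(n,"handle",len(q),np.median(q,0),np.percentile(q,[5,95],axis=0).round(0).tolist())
    Q=X[(X[...,2]>180)&(X[...,0]>560)&(X[...,0]<680)&(X[...,1]>10)&(X[...,1]<85)]; Q=Q[Q[:,2]>262]; print("edge",Q.min(0).round(0),np.median(Q,0).round(0))
    b,a,w,h,k=140,220,160,120,5
    if n=="scene": cv2.imwrite(f"pics/{n}4.png",cv2.resize(c["frame"][b:b+h,a:a+w,::-1],None,fx=k,fy=k,interpolation=cv2.INTER_CUBIC))
E
```

```text
10.45 [-0.484 -0.088  1.827  0.239  0.999 -2.14 ] [ 488.8 -154.6  286. ] [-1.579e+00 -4.600e-01 -1.000e-03] [ 0.1 -0.5 -0.3] 0.2
top tab 43 [ 599.57981822 -160.1777891   108.80340601]
top handle 60 [587.33745386 -74.39577125 302.1533098 ] [[586.0, -109.0, 299.0], [588.0, -22.0, 306.0]]
edge [603.  12. 263.] [610.  45. 268.]
scene tab 26 [ 599.27579654 -157.98099142  111.04026272]
scene handle 60 [587.70703671 -56.14314952 304.95078436] [[586.0, -105.0, 300.0], [589.0, -1.0, 309.0]]
edge [603.  11. 263.] [610.  51. 270.]
```

View pics/scene4.png

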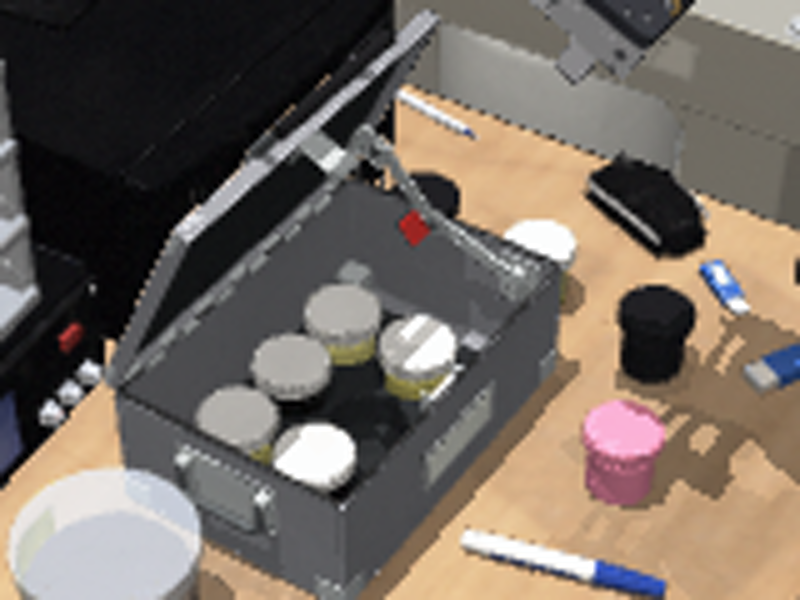

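The knee has stayed broken: the tab is now at (599,-159,110) and at (413,228) in the crop. The lid has sunk only about 0.04 rad, with the bar at about (593,-53,301). Next I'll turn the jaws fore-aft and open them to take the bar.

```bash
python3 d.py 530 -53 410
```

```text
units [ 0.4627 -0.487   0.5048] axes [[0.897, -0.002, 0.441], [0.441, -0.007, -0.897], [0.005, 1.0, -0.005]]
```

```bash
python3 -m creep '[{"tx":0.1,"ty":-0.2,"tz":0.1,"turn":0.05,"fingers":50},{"tx":0.46,"ty":-0.49,"tz":0.5,"turn":0.5,"fingers":50},{"tx":0.46,"ty":-0.49,"tz":0.5,"turn":0.5,"fingers":50},{"tx":0.46,"ty":-0.49,"tz":0.5,"turn":0.5,"fingers":50},{"tx":0.46,"ty":-0.49,"tz":0.5,"turn":0.5,"fingers":50},{"tx":0.46,"ty":-0.49,"tz":0.5,"turn":0.5,"fingers":50},{"tx":0.46,"ty":-0.49,"tz":0.5,"turn":0.5,"fingers":50},{"tx":0.46,"ty":-0.49,"tz":0.5,"turn":0.5,"fingers":50},{"tx":0.46,"ty":-0.49,"tz":0.5,"turn":0.5,"fingers":50},{"tx":0.46,"ty":-0.49,"tz":0.5,"turn":0.5,"fingers":50},{"tx":0.46,"ty":-0.49,"tz":0.5,"turn":0.5,"fingers":50},{"tx":0.46,"ty":-0.49,"tz":0.5,"turn":0.5,"fingers":50},{"tx":0.46,"ty":-0.49,"tz":0.5,"turn":0.5,"fingers":50}]'>/dev/null;python3 st.py; python3 d.py 565 -53 358;python3 d.py 600.8 -53 286.2
python3 - <<'E'
from h import *
s=monitor.read_state(); c=optics.camera("wrist"); c["state"]=s; X=cloud(c)
cv2.imwrite("pics/w5.png",c["frame"][:,:,::-1])
P=X.reshape(-1,3); P=P[(P[:,2]>283)&(P[:,2]<325)&(P[:,0]>575)&(P[:,0]<615)&(abs(P[:,1]+53)<40)]
print(len(P),P.min(0),P.max(0),np.median(P,0))
E
```

```text
11.85 [-0.215 -0.087  1.549  0.093  1.235 -0.226] [529.6 -53.8 408.7] [-1.116 -0.007 -1.572] [ 0.4 -0.3 -0.4] 50.2
units [-0.0059  0.3056  0.0477] axes [[-0.001, -1.0, 0.007], [0.439, -0.006, -0.898], [0.899, 0.002, 0.439]]
units [-0.0084  0.7068  0.051 ] axes [[-0.001, -1.0, 0.007], [0.439, -0.006, -0.898], [0.899, 0.002, 0.439]]
1212 [584.86684185 -92.86669586 296.47833463] [597.93866879 -13.08267243 307.46211558] [589.36962248 -51.26218288 304.55770816]
```

View pics/w5.png

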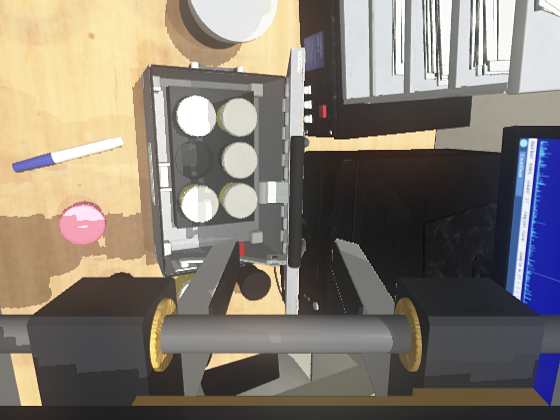

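The bar (column 297) lies between the open fingers. The wrist depth puts its centre at about (592,-53,301), which agrees with the estimate.

```bash
python3 -m creep '[{"tx":-0.007,"ty":0.2,"tz":0.045,"turn":0,"fingers":50},{"tx":-0.007,"ty":0.35,"tz":0.045,"turn":0,"fingers":50},{"tx":-0.007,"ty":0.5,"tz":0.045,"turn":0,"fingers":50},{"tx":-0.007,"ty":0.6,"tz":0.045,"turn":0,"fingers":50},{"tx":-0.007,"ty":0.65,"tz":0.045,"turn":0,"fingers":50},{"tx":-0.007,"ty":0.69,"tz":0.045,"turn":0,"fingers":50},{"tx":-0.007,"ty":0.69,"tz":0.045,"turn":0,"fingers":50}]'>/dev/null;python3 st.py; python3 d.py 600.5 -53 286
python3 - <<'E'
from h import *
s=monitor.read_state(); c=optics.camera("wrist"); c["state"]=s; X=cloud(c)
cv2.imwrite("pics/w6.png",c["frame"][:,:,::-1])
E
```

```text
12.6 [-0.183  0.107  1.622  0.09   0.965 -0.219] [598.3 -53.3 288.6] [-1.117 -0.007 -1.571] [-0.2  0.2  0.5] 50.2
units [-0.0016  0.0167  0.0042] axes [[-0.0, -1.0, 0.007], [0.439, -0.006, -0.899], [0.899, 0.003, 0.439]]
```

View pics/w6.png

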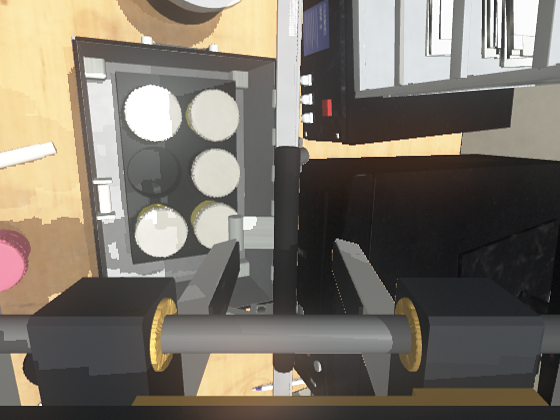

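The bar is centred between the fingers (column 287). Closing with 15 N.

```bash
python3 -m creep '[{"tx":0,"ty":0.015,"tz":0,"turn":0,"fingers":30},{"tx":0,"ty":0.015,"tz":0,"turn":0,"fingers":5},{"tx":0,"ty":0.015,"tz":0,"turn":0,"fingers":5},{"tx":0,"ty":0.015,"tz":0,"turn":0,"fingers":5},{"tx":0,"ty":0.015,"tz":0,"turn":0,"fingers":5},{"tx":0,"ty":0.015,"tz":0,"turn":0,"fingers":5},{"tx":0,"ty":0.015,"tz":0,"turn":0,"fingers":5}]' 15;python3 st.py
cat > arc.py <<'E'
# bar centre from TCP (d mm behind tip), arc about hinge; prints unit shifts for successive closing increments
import sys,numpy as np
from scipy.spatial.transform import Rotation as R
from cell import monitor
s=monitor.read_state(); M=R.from_euler("xyz",s["eef_rot"]).as_matrix(); d=float(sys.argv[1])
H=np.array([673.5,105.]); b=s["eef_pos"]-d*M[:,1]; v=b[[0,2]]-H
print("bar",b.round(1),"r",np.hypot(*v).round(1),"lid",(np.deg2rad(68)+np.arctan2(7,212)-np.arctan2(v[1],-v[0])).round(3),"F",s["wrist_force"].round(1))
r=212.1; a0=np.arctan2(v[1],-v[0])
for k in map(float,sys.argv[2:]):
    a=a0-k; p=H+np.hypot(*v)*np.array([-np.cos(a),np.sin(a)]); t=np.array([p[0]-b[0],0,p[1]-b[2]])
    print(k,(M.T@t/200).round(4))
E
python3 arc.py 17 0.03 0.06 .09 .12 .15 .18 .21 .24 .27 .30
```

```text
clock: 13.35
eef_pos: [599.6, -53.4, 287.0]
eef_rot: [-1.115, -0.007, -1.571]
wrist_force: [-0.9, 0.1, 1.8]
finger_gap: 11.6
13.35 [-0.183  0.111  1.622  0.09   0.96  -0.219] [599.6 -53.4 287. ] [-1.115 -0.007 -1.571] [-0.9  0.1  1.8] 11.6
bar [592.1 -53.3 302.2] r 213.4 lid 0.04 F [-0.9  0.1  1.8]
0.03 [-0.0001 -0.0016 -0.032 ]
0.06 [-0.0002 -0.0022 -0.064 ]
0.09 [-0.0002 -0.0018 -0.096 ]
0.12 [-0.0003 -0.0005 -0.1279]
0.15 [-0.0004  0.0017 -0.1599]
0.18 [-0.0005  0.0049 -0.1917]
0.21 [-0.0007  0.0091 -0.2234]
0.24 [-0.0008  0.0142 -0.255 ]
0.27 [-0.0009  0.0203 -0.2865]
0.3 [-0.001   0.0273 -0.3177]
```

Bar gripped (opening 11.6 mm, radius 213 mm as expected). I'll lower it along the arc at about 0.3 rad/s.

```bash
python3 -m creep '[{"tx":0,"ty":-0.001,"tz":-0.02,"turn":0,"fingers":5},{"tx":0,"ty":-0.002,"tz":-0.05,"turn":0,"fingers":5},{"tx":0,"ty":-0.002,"tz":-0.08,"turn":0,"fingers":5},{"tx":0,"ty":-0.001,"tz":-0.11,"turn":0,"fingers":5},{"tx":0,"ty":0.001,"tz":-0.14,"turn":0,"fingers":5},{"tx":0,"ty":0.003,"tz":-0.17,"turn":0,"fingers":5},{"tx":0,"ty":0.006,"tz":-0.2,"turn":0,"fingers":5},{"tx":-0.001,"ty":0.01,"tz":-0.23,"turn":0,"fingers":5},{"tx":-0.001,"ty":0.015,"tz":-0.255,"turn":0,"fingers":5},{"tx":-0.001,"ty":0.015,"tz":-0.255,"turn":0,"fingers":5}]';
python3 arc.py 17 0.03 0.06 .09 .12 .15 .18 .21 .24 .27 .30 .33 .36
```

```text
clock: 14.35
eef_pos: [554.4, -53.3, 261.3]
eef_rot: [-1.116, -0.007, -1.571]
wrist_force: [-1.3, 4.5, -0.4]
finger_gap: 11.2
bar [547.  -53.2 276.6] r 213.2 lid 0.284 F [-1.3  4.5 -0.4]
0.03 [-0.0001  0.0062 -0.0314]
0.06 [-0.0002  0.0134 -0.0625]
0.09 [-0.0004  0.0215 -0.0935]
0.12 [-0.0005  0.0305 -0.1241]
0.15 [-0.0007  0.0404 -0.1545]
0.18 [-0.0008  0.0513 -0.1846]
0.21 [-0.001   0.063  -0.2144]
0.24 [-0.0011  0.0756 -0.2437]
0.27 [-0.0013  0.0891 -0.2727]
0.3 [-0.0014  0.1035 -0.3013]
0.33 [-0.0016  0.1187 -0.3294]
0.36 [-0.0018  0.1348 -0.3571]
```

```bash
python3 -m creep '[{"tx":-0.001,"ty":0.006,"tz":-0.031,"turn":0,"fingers":5},{"tx":-0.003,"ty":0.013,"tz":-0.062,"turn":0,"fingers":5},{"tx":-0.004,"ty":0.021,"tz":-0.093,"turn":0,"fingers":5},{"tx":-0.005,"ty":0.03,"tz":-0.124,"turn":0,"fingers":5},{"tx":-0.006,"ty":0.04,"tz":-0.154,"turn":0,"fingers":5},{"tx":-0.006,"ty":0.051,"tz":-0.184,"turn":0,"fingers":5},{"tx":-0.006,"ty":0.063,"tz":-0.214,"turn":0,"fingers":5},{"tx":-0.006,"ty":0.075,"tz":-0.243,"turn":0,"fingers":5},{"tx":-0.006,"ty":0.089,"tz":-0.272,"turn":0,"fingers":5},{"tx":-0.006,"ty":0.103,"tz":-0.301,"turn":0,"fingers":5},{"tx":-0.006,"ty":0.103,"tz":-0.301,"turn":0,"fingers":5}]';
python3 arc.py 17 0.03 0.06 .09 .12 .15 .18 .21 .24 .27 .30 .33 .36
```

```text
clock: 15.45
eef_pos: [508.6, -52.1, 215.4]
eef_rot: [-1.118, -0.006, -1.571]
wrist_force: [-1.7, 4.0, -1.3]
finger_gap: 11.5
bar [501.1 -52.  230.6] r 213.3 lid 0.59 F [-1.7  4.  -1.3]
0.03 [-0.0002  0.0154 -0.028 ]
0.06 [-0.0003  0.0317 -0.0556]
0.09 [-0.0005  0.0488 -0.0826]
0.12 [-0.0007  0.0667 -0.1092]
0.15 [-0.0008  0.0853 -0.1351]
0.18 [-0.001   0.1048 -0.1605]
0.21 [-0.0012  0.125  -0.1853]
0.24 [-0.0014  0.1459 -0.2095]
0.27 [-0.0015  0.1675 -0.2331]
0.3 [-0.0017  0.1899 -0.256 ]
0.33 [-0.0019  0.2129 -0.2782]
0.36 [-0.0021  0.2366 -0.2997]
```

```bash
python3 -m creep '[{"tx":-0.002,"ty":0.015,"tz":-0.028,"turn":0,"fingers":5},{"tx":-0.003,"ty":0.032,"tz":-0.056,"turn":0,"fingers":5},{"tx":-0.004,"ty":0.049,"tz":-0.083,"turn":0,"fingers":5},{"tx":-0.005,"ty":0.067,"tz":-0.109,"turn":0,"fingers":5},{"tx":-0.006,"ty":0.085,"tz":-0.135,"turn":0,"fingers":5},{"tx":-0.007,"ty":0.105,"tz":-0.16,"turn":0,"fingers":5},{"tx":-0.007,"ty":0.125,"tz":-0.185,"turn":0,"fingers":5},{"tx":-0.007,"ty":0.146,"tz":-0.209,"turn":0,"fingers":5},{"tx":-0.007,"ty":0.168,"tz":-0.233,"turn":0,"fingers":5},{"tx":-0.007,"ty":0.19,"tz":-0.256,"turn":0,"fingers":5},{"tx":-0.007,"ty":0.19,"tz":-0.256,"turn":0,"fingers":5}]';
python3 arc.py 17 0.03 0.06 .09 .12 .15 .18 .21 .24 .27 .30 .33 .36
```

```text
clock: 16.55
eef_pos: [478.7, -50.9, 157.8]
eef_rot: [-1.119, -0.006, -1.571]
wrist_force: [1.2, 1.8, -2.7]
finger_gap: 11.4
bar [471.3 -50.8 173.1] r 213.4 lid 0.895 F [ 1.2  1.8 -2.7]
0.03 [-0.0002  0.0232 -0.0221]
0.06 [-0.0003  0.047  -0.0435]
0.09 [-0.0005  0.0714 -0.0641]
0.12 [-0.0007  0.0965 -0.084 ]
0.15 [-0.0009  0.1221 -0.1032]
0.18 [-0.0011  0.1483 -0.1216]
0.21 [-0.0012  0.1751 -0.1391]
0.24 [-0.0014  0.2023 -0.1559]
0.27 [-0.0016  0.2301 -0.1718]
0.3 [-0.0018  0.2583 -0.187 ]
0.33 [-0.002   0.287  -0.2012]
0.36 [-0.0022  0.316  -0.2146]
```

```bash
python3 -m creep '[{"tx":-0.001,"ty":0.023,"tz":-0.022,"turn":0,"fingers":5},{"tx":-0.002,"ty":0.047,"tz":-0.043,"turn":0,"fingers":5},{"tx":-0.003,"ty":0.071,"tz":-0.064,"turn":0,"fingers":5},{"tx":-0.003,"ty":0.096,"tz":-0.084,"turn":0,"fingers":5},{"tx":-0.003,"ty":0.122,"tz":-0.103,"turn":0,"fingers":5},{"tx":-0.003,"ty":0.148,"tz":-0.122,"turn":0,"fingers":5},{"tx":-0.003,"ty":0.165,"tz":-0.133,"turn":0,"fingers":5},{"tx":-0.003,"ty":0.165,"tz":-0.133,"turn":0,"fingers":5},{"tx":-0.003,"ty":0.165,"tz":-0.133,"turn":0,"fingers":5}]';
python3 arc.py 17 0.03 0.06 .09 .12 .15
python3 - <<'E'
from h import *
c=optics.camera("scene");b,a,w,h,k=140,220,160,120,5
cv2.imwrite("pics/scene7.png",cv2.resize(c["frame"][b:b+h,a:a+w,::-1],None,fx=k,fy=k,interpolation=cv2.INTER_CUBIC))
E
```

```text
clock: 17.45
eef_pos: [469.4, -50.5, 116.8]
eef_rot: [-1.119, -0.006, -1.571]
wrist_force: [2.3, -1.1, 0.9]
finger_gap: 11.8
bar [462.  -50.4 132.1] r 213.2 lid 1.092 F [ 2.3 -1.1  0.9]
0.03 [-0.0002  0.027  -0.0171]
0.06 [-0.0004  0.0545 -0.0334]
0.09 [-0.0006  0.0825 -0.0489]
0.12 [-0.0007  0.111  -0.0635]
0.15 [-0.0009  0.1399 -0.0772]
```

View pics/scene7.png

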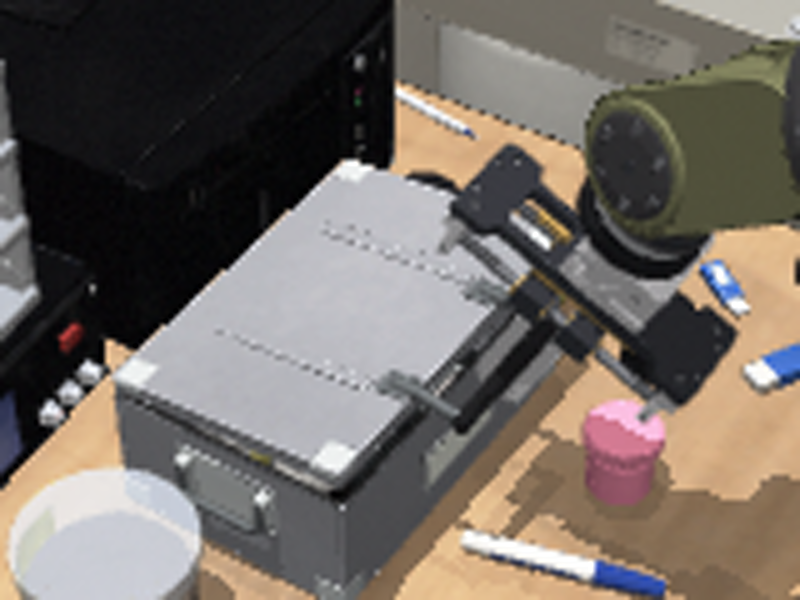

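The lid rests on the roller (about 1.09 rad), slightly proud at the front. Now I'll press it home through the bar in small steps.

```bash
python3 -m creep '[{"tx":0,"ty":0.014,"tz":-0.009,"turn":0,"fingers":5},{"tx":0,"ty":0.027,"tz":-0.017,"turn":0,"fingers":5},{"tx":0,"ty":0.041,"tz":-0.025,"turn":0,"fingers":5},{"tx":0,"ty":0.055,"tz":-0.033,"turn":0,"fingers":5},{"tx":0,"ty":0.055,"tz":-0.033,"turn":0,"fingers":5}]'
python3 arc.py 17 0.03 0.06 .09
```

```text
clock: 18.0
eef_pos: [468.1, -50.5, 103.2]
eef_rot: [-1.12, -0.006, -1.571]
wrist_force: [9.7, -0.7, -9.4]
finger_gap: 11.7
bar [460.7 -50.4 118.5] r 213.3 lid 1.157 F [ 9.7 -0.7 -9.4]
0.03 [-0.0002  0.0281 -0.0153]
0.06 [-0.0004  0.0566 -0.0298]
0.09 [-0.0005  0.0856 -0.0434]
```

Force on the tool is now downward, so the catch has probably pulled in ahead of the grip. I'll follow it down the last few mm.

```bash
python3 -m creep '[{"tx":0,"ty":0.012,"tz":0,"turn":0,"fingers":5},{"tx":0,"ty":0.025,"tz":0,"turn":0,"fingers":5},{"tx":0,"ty":0.025,"tz":0,"turn":0,"fingers":5}]'
python3 arc.py 17 0.03
```

```text
clock: 18.3
eef_pos: [469.5, -50.3, 97.9]
eef_rot: [-1.122, -0.005, -1.571]
wrist_force: [-5.6, -1.1, 2.8]
finger_gap: 11.5
bar [462.2 -50.3 113.3] r 211.5 lid 1.181 F [-5.6 -1.1  2.8]
0.03 [-0.0002  0.0282 -0.0145]
```

```bash
python3 -m creep '[{"tx":0,"ty":0,"tz":0,"turn":0,"fingers":24},{"tx":0,"ty":0,"tz":0,"turn":0,"fingers":24},{"tx":0,"ty":0,"tz":0,"turn":0,"fingers":24},{"tx":0,"ty":0,"tz":0,"turn":0,"fingers":24}]';python3 arc.py 17
python3 -m creep '[{"tx":0,"ty":-0.05,"tz":0,"turn":0,"fingers":24},{"tx":0,"ty":-0.15,"tz":0,"turn":0,"fingers":24},{"tx":0,"ty":-0.3,"tz":0,"turn":0,"fingers":24},{"tx":0,"ty":-0.5,"tz":0,"turn":0,"fingers":24},{"tx":0,"ty":-0.7,"tz":0,"turn":0,"fingers":24},{"tx":0,"ty":-0.9,"tz":0,"turn":0,"fingers":24},{"tx":0,"ty":-0.9,"tz":0,"turn":0,"fingers":24}]'
python3 - <<'E'
from h import *
for n in("scene","top"):
    c=optics.camera(n);b,a,w,h,k=(140,220,160,120,5) if n=="scene" else (200,140,220,165,3.6)
    if n=="top": a,b=200,140
    X=cloud(c); np.savez(n+"8.npz",X=X)
    P=X[(abs(X[...,0]-521)<10)&(abs(X[...,1]+53)<120)&(X[...,2]>60)]
    print(n,"lid press z",np.median(P[:,2]).round(1))
    P=X[(abs(X[...,0]-620)<15)&(abs(X[...,1]+53)<120)&(X[...,2]>60)]
    print(n,"rear z",np.median(P[:,2]).round(1))
    P=X[(X[...,0]>445)&(X[...,0]<480)&(abs(X[...,1]+53)<35)&(X[...,2]>60)&(X[...,2]<150)]
    print("bar",len(P),np.median(P,0).round(1),P[:,2].max().round(1))
    cv2.imwrite(f"pics/{n}8.png",cv2.resize(c["frame"][b:b+h,a:a+w,::-1],None,fx=k,fy=k,interpolation=cv2.INTER_CUBIC))
E
```

```text
clock: 18.7
eef_pos: [469.6, -50.3, 97.9]
eef_rot: [-1.122, -0.005, -1.571]
wrist_force: [0.8, -0.7, -0.4]
finger_gap: 24.2
bar [462.2 -50.2 113.2] r 211.5 lid 1.181 F [ 0.8 -0.7 -0.4]
clock: 19.4
eef_pos: [391.3, -49.8, 265.3]
eef_rot: [-1.113, -0.008, -1.571]
wrist_force: [0.1, -0.5, 0.3]
finger_gap: 23.9
scene lid press z 121.2
scene rear z 121.4
bar 65 [461.  -52.6 118.2] 124.4
top lid press z 118.3
top rear z 118.3
bar 137 [463.2 -53.1 115.6] 121.1
```

View pics/scene8.png

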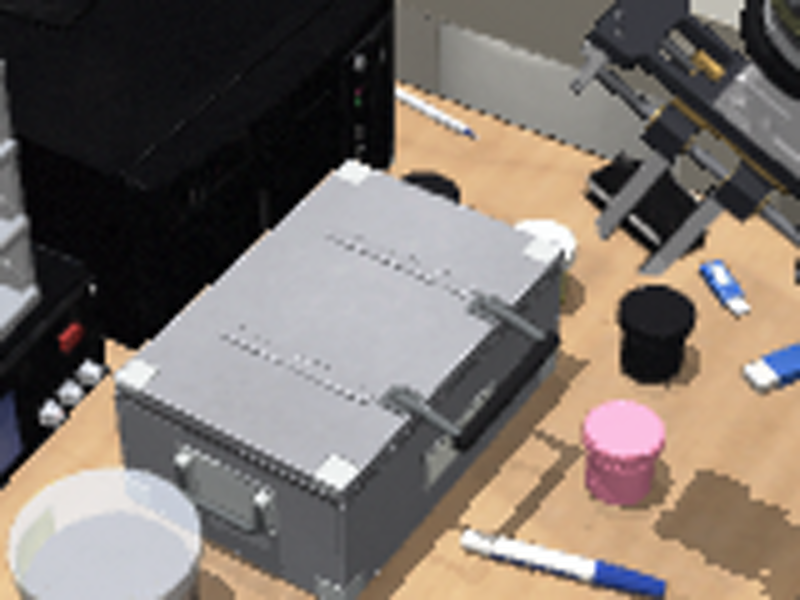

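View pics/top8.png

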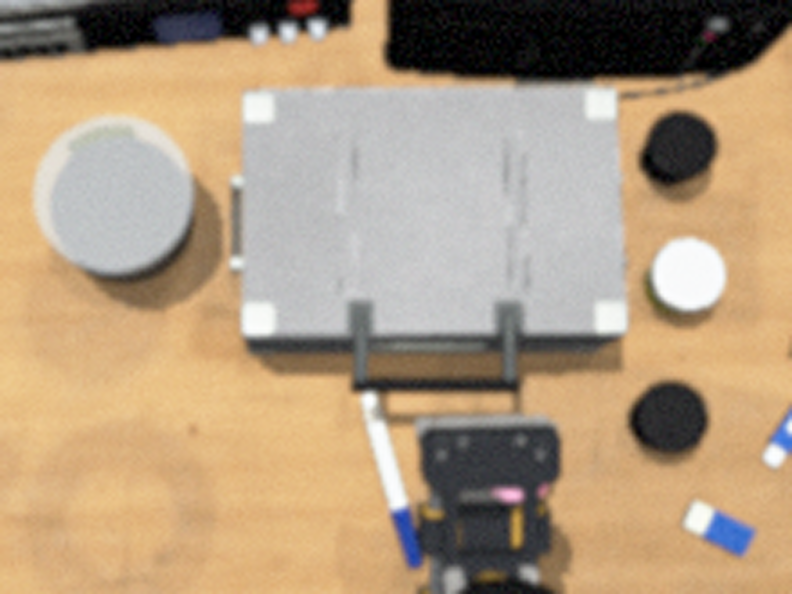

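The lid is level: front and rear heights agree within 0.2 mm in both cameras. The beaker (115,195), jar (688,275) and pen (390,480) are at the same pixels in the top crop as before, and the robot is clear. Handing in.

```bash
python3 -c "
from cell import manip
print(manip.sign_off())"; python3 st.py
```

```text
the job is handed in; nothing more can be done
None
the job is handed in; nothing more can be done
```

The chest lid is fully shut, and I handed the job in with about 19.5 s of the 61 s used; the system gives no verdict.

**What I did:** Rows can't command a tilt, so I reached past the arm's limit in free space, which leaned the tool about 25°. I pressed the tab about 19 mm. The force peaked at about 7 N and fell to 3 N, and the knee stayed broken with the lid sunk only about 0.04 rad. I then took the handle bar in a 15 N pinch and lowered the lid at about 0.3 rad/s to the roller. From there I pressed it home through the bar instead of at lid_press, then let go and backed off.

**Last checks:**
- **Lid:** its front and rear heights agree within 0.2 mm in both cameras, at 118–121 mm against 119 mm expected when shut.
- **Bystanders:** the beaker, jar and pen look unmoved in the top view.
- **Robot:** it is clear of everything, with wrist force near zero.

**What disagreed or was not checked:**
- **Tab height:** I measured the tab at about 127 mm, not the 140 mm in the description, and used the measured value.
- **Lid angle:** worked out from the gripper just before letting go, it read 1.181 rad, not 1.187. That is within the 1.167 limit and within my measuring error.
- **Catch force:** as the catch snapped in, the wrist force was briefly about 13 N.
- **Knee fold:** with the lid shut I could not see it, so I am inferring it from the lid being closed.

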